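# Load the cold well and take its surface temperature

## Task

Lower the orange gently into the deep round pot of the cold well and let go of it there, without dropping it in. Then take the surface thermometer out of its block and hold its sprung foot inside the dark ring on the well's sloping face, with the thermometer square to that face and pressed lightly so that the foot is part-way in but not bottomed. The job finishes while you are still holding it there like that; leave everything else on the table where it stands.

Things in the scene. Friction and masses are not known exactly. Their poses are not given: they have to be found in the camera images.
- orange_center (a point): Centre of the orange, a ball of diameter 64 mm, 0.14 kg (varies by 15 percent), starting on the table inside a low steel pastry ring (54 mm outside, 8 mm high) that only stops it rolling. The orange is the only fruit.
- well: The cold well, a fixed metal unit, 190 mm (x) by 338 mm (y); origin at its underside, z up, -x its front towards the robot. On its +y side a box 175 mm wide and 90 mm high holds the pot; on its -y side stands a console 120 mm wide with a sloping white face that rises away from the robot to 121 mm.
- pot_floor (a point): Centre of the pot's floor (top of a slightly soft rubber mat), 19 mm above the table. The pot is a round, straight-walled hole, 150 mm across and 71 mm deep, open at the top; axes as the well's.
- ring_centre (a point): Centre of the thin dark ring (28 mm inside diameter) on the console's sloping face, 185 mm to the -y side of the pot's centre, 85 mm above the table. z is the outward normal of the face, leaning 25 degrees from vertical towards the well's front; y lies level in the face, x points up the slope. The face is rigid, flat and bare, 170 mm up the slope by 120 mm wide.
- probe_grip (a point): Centre of the thermometer's grey handle, half-way up: a bar 30 mm (x) by 22 mm (y) by 70 mm (z), gripped across its 22 mm (along its y). z runs from foot to handle, upright at the start. The foot's underside lies 110 mm below this point; under the handle are 75 mm of collar (17 mm thick), stem and foot. Weight 0.13 kg, varying by a third.
- probe_tip (a point): Centre of the underside of the round copper foot, 14 mm in diameter, at the lower end of the thermometer. z runs up along the thermometer.
- block: Fixed white block, 70 by 70 by 85 mm high, origin at its underside, in which the thermometer stands: the handle's underside rests on its top, with collar and stem hanging loosely in a 22 mm hole 80 mm deep. Lift straight up by more than 75 mm to come out. The block and the orange may be on either side.
- foot (a joint): How far the thermometer's sprung foot is pushed into the stem, in m: 0 free, 0.010 bottomed. Moving starts at 0.8 N, then 0.4 N per mm: 2.8 N at half travel, 4.8 N at the end.

How it is judged:
On the way, in this order (a step that is already met when the one before it is completed fails the run):
1. the orange lies in the pot, let go (horizontal distance between orange_center and pot_floor below 0.055 m and z of orange_center in the frame of pot_floor below 0.042 m and contact force between each of the arm, the fingers and orange below 0.1 N), for 0.2 s.
2. the thermometer is lifted clear of its block, in the fingers (height (world z) of probe_tip above 0.087 m and contact force between the fingers and probe above 1 N and contact force between probe and block below 0.05 N), for 0.1 s.
At the end, for the whole second after the job is handed in: Through the last second the fingers hold the thermometer on the sloping face: foot within 8 mm of the ring's centre, within 8 degrees of square, foot pushed in 1 to 9.3 mm, force 0.5 to 8 N; the orange lies in the pot (its centre at most 42 mm above the floor), untouched by the robot (all of step 1 and distance between probe_tip and ring_centre below 0.008 m and angle between the z axis of probe_tip and the z axis of ring_centre, either way round below 0.14 rad and value of joint foot between 0.001 and 0.0093 m and contact force between probe and well between 0.5 and 8 N and contact force between the fingers and probe above 1 N and contact force between probe and block below 0.05 N); the arm keeps its last pose, push and grip.
It fails at once if the orange falls inside the pot (horizontal distance between orange_center and pot_floor below 0.055 m and z of orange_center in the frame of pot_floor below 0.08 m and linear speed of orange above 0.7 m/s).
It fails at once if the orange hits or is pressed against the well with more than 45 N (rammed) (contact force between orange and well above 45 N).
It fails at once if the thermometer is pressed on the well with more than 20 N (contact force between probe and well above 20 N).
It fails at once if a bystander is moved by more than 30 mm or knocked over (distance of any of cutter, jug, scraper, brush, pin, jar, bowl from where it was at the start of the episode above 0.03 m).
It also fails if it takes over 58 s, if anything falls off the work surface, if the arm or the gripper's body presses on something with over 40 N, if the wrist force passes 120 N, or if a joint passes its speed limit or range.

## Robot

A 7-joint arm with a two-finger parallel gripper is mounted at the origin on the work surface. World frame = base frame: x ahead of the robot, y to its left, z up, the work surface at z = 0. Lengths are in m, angles in rad, forces in N, time in s.
With the tool pointing down it reaches from about 0.375 to 0.925 m from the base axis. Payload 3.1 kg.
Tool frame: the origin (TCP) lies on the centre line of the jaws, within the pads' length; the fingertips stand 11 mm ahead of it and the grasp point (between the pads) lies 8 mm behind it; z points along the fingers, x is the direction in which the jaws open and shut, and the axes are right-handed (so a half turn about z gives the same grasp; the last joint's range is limited). The gripper opens to 85 mm and grips with 20 to 120 N. Pads are 22 mm wide; open, the fingers measure 114 mm over their backs; the gripper's body (76 mm by 85 mm) begins 54 mm behind the grasp point. The pads swing forward as they close: fully open they stand 13 mm farther back than shut.
Start: joints at [-1.218, 0.383, 0.044, 1.598, -0.018, 1.161, -0.05], TCP at [0.283, 0.585, 0.242] pointing down, gripper open.
Joint ranges: [-2.61, 2.61], [-0.41, 2.15], [-1.48, 1.57], [0, 2.5], [-1.57, 4.71], [0.05, 1.97], [-2.85, 2.85]. Speed limits (rad/s): [2.79, 2.79, 3.14, 3.14, 3.14, 3.14, 3.14].

## Interface

Orientations are given as a 3x3 rotation matrix whose columns are the frame's x, y, z axes.
In Python, from cell import status, snapshot, finish_job gives the robot as it stands. The module is installed in compiled form; this text tells all that it offers.
- The arm moves only by the tool drive_tool, never from a script. Its argument "increments" is a list that holds one entry, the list of rows, each a list of 7 numbers: the closure, from 0 (fully open) to 1 (shut), then the shift along the tool's x, y, z in m, then the turn, a rotation vector about the tool's x, y, z in rad. A call has 1 to 5 rows; each row is the pose to reach, as a shift and turn from the pose commanded when the call began, along the tool's axes at that moment; what a row does not reach only later rows make up. A row lasts 1/12 s, in which the tool goes at most 41.7 mm and 7.16 degrees, less where a joint would pass 70% of its speed; a pose out of reach is approached as far as the arm can. A call with a gripper value outside its range is refused whole. The fingers move at their own pace and stop on an object; "force" is the grip in N (left out, the last holds). Time passes only in rows, so rows that repeat a pose let the fingers close. It gives the time, the measured TCP pose, the force and the opening at its end, in the units of the state.
- status.observe(): the state, without advancing time (a new reading comes with each control period).
- snapshot(name): name is "scene" or "top" or "wrist"; returns a dict with "pixels" (400x640x3 uint8, red, green, blue), "fovy" (degrees; the focal length in pixels is half the picture's height over the tangent of half this angle, whatever the lens; pixels are square), "cx", "cy" (the principal point, pixels), "dist_coeffs" ([k1, k2, p1, p2, k3] as OpenCV has them; the pictures are not rectified), "camera_from_world" (4x4, takes a point from world to camera coordinates). Camera axes: x right, y down, z forward; pixel columns grow to the right and rows downward; lengths in m; the calibration is good to about 2 mm. A picture is of the moment at which its call begins. There is no depth.
- finish_job(): hands the job in, once; it reports no verdict.
The state is a dict: "t": time; "q": joint angles; "joint_velocities": joint speeds; "effort": joint torques, N m; "eef_pos": TCP position; "eef_rot": TCP orientation; "contact_force": force on the tool from outside, world axes, zero at the start; "ft_torque": the same for the moment, N m; "width": finger opening in m.
Only numpy, scipy, OpenCV 4.12 (cv2) and the standard library are available. Lean on these libraries where they do the work, as an engineer would, in place of code of your own. Each camera call takes 0.05 s, during which the arm holds its last target.

## Working session

There is one attempt and no reset: what is moved stays moved. The work goes in short steps, Python scripts to look and compute and a tool call to move; the robot and the scene stay as the last step left them, time stands still between calls to the robot, and variables do not carry over. Pictures are saved under pics/ and viewed, and the job is handed in when it is done.

Besides the shell and the picture viewer there is one more tool, called after "Emit:" as name([rows], argument=value, ...), one row to a line, values as JSON. drive_tool: Moves the arm, as the interface text tells. Its arguments: {"type":"object","properties":{"increments":{"type":"array","items":{"type":"array","items":{"type":"array","items":{"type":"number"}}}},"force":{"type":"number"}},"required":["increments"]}

```bash
mkdir -p pics; cat > h.py <<'E'
import numpy as np, cv2
from cell import status, snapshot, finish_job
def snap(name,f):
    s=snapshot(name); cv2.imwrite('pics/'+f+'.png',s['pixels'][:,:,::-1]); 
    s=dict(s); np.save('pics/'+f+'.npy',s,allow_pickle=True); return s
def load(f): return np.load('pics/'+f+'.npy',allow_pickle=True).item()
def K(s):
    h=s['pixels'].shape[0]; f=h/2/np.tan(np.radians(s['fovy'])/2)
    return np.array([[f,0,s['cx']],[0,f,s['cy']],[0,0,1.]])
def ray(s,uv):
    p=cv2.undistortPoints(np.array(uv,float).reshape(-1,1,2),K(s),np.array(s['dist_coeffs'],float)).reshape(-1,2)
    T=np.array(s['camera_from_world']); R=T[:3,:3]; o=-R.T@T[:3,3]
    d=np.c_[p,np.ones(len(p))]@R; d/=np.linalg.norm(d,axis=1)[:,None]; return o,d
def onz(s,uv,z):
    o,d=ray(s,uv); return o+d*((z-o[2])/d[:,2])[:,None]
def proj(s,P):
    T=np.array(s['camera_from_world']); 
    r,_=cv2.Rodrigues(T[:3,:3]); return cv2.projectPoints(np.array(P,float).reshape(-1,1,3),r,T[:3,3],K(s),np.array(s['dist_coeffs'],float))[0].reshape(-1,2)
def tri(rs):
    A=0;b=0
    for o,d in rs:
        M=np.eye(3)-np.outer(d,d);A=A+M;b=b+M@o
    return np.linalg.solve(A,b)
E
python3 - <<'E'
from h import *
for n in ['scene','top','wrist']:
    s=snap(n,n+'0'); print(n,s['fovy'],s['cx'],s['cy'],s['dist_coeffs']); T=np.array(s['camera_from_world']); print(-T[:3,:3].T@T[:3,3])
st=status.observe(); print({k:np.round(v,3).tolist() for k,v in st.items()})
E
```

```text
scene 50.12404471230872 320.2388887107241 197.49026884073956 [-0.02750463  0.          0.          0.          0.        ]
[ 0.87432612 -0.47359797  0.65363662]
top 57.02758337028214 326.28684142531006 196.6780970914866 [-0.07859714  0.          0.          0.          0.        ]
[ 0.3807619  -0.01737548  0.89446172]
wrist 58.29689851858052 322.39641081187204 198.02593866826447 [-0.08080492  0.          0.          0.          0.        ]
[0.21523008 0.61815173 0.37271344]
{'t': 0.15, 'q': [-1.218, 0.384, 0.044, 1.599, -0.018, 1.161, -0.05], 'joint_velocities': [-0.0, -0.005, -0.003, -0.005, 0.001, 0.001, -0.0], 'effort': [0.002, -43.406, 1.027, -24.998, 0.011, 0.007, 0.0], 'eef_pos': [0.283, 0.584, 0.241], 'eef_rot': [[0.436, 0.9, -0.001], [0.9, -0.436, -0.002], [-0.002, 0.0, -1.0]], 'contact_force': [0.091, 0.343, 0.74], 'ft_torque': [0.021, 0.016, 0.028], 'width': 0.086}
```

View pics/scene0.png

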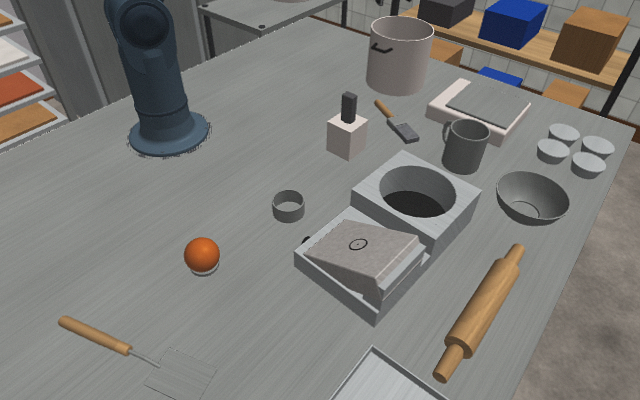

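View pics/top0.png

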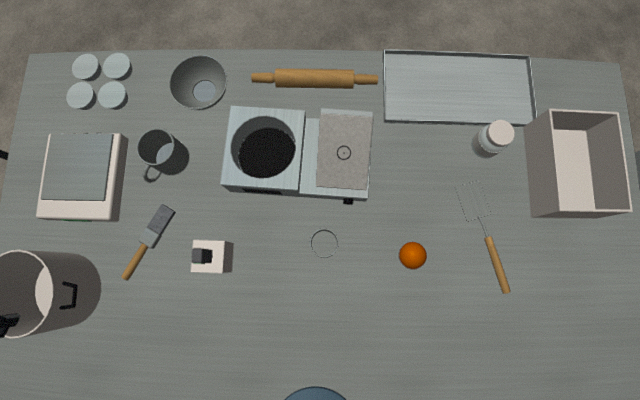

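View pics/wrist0.png

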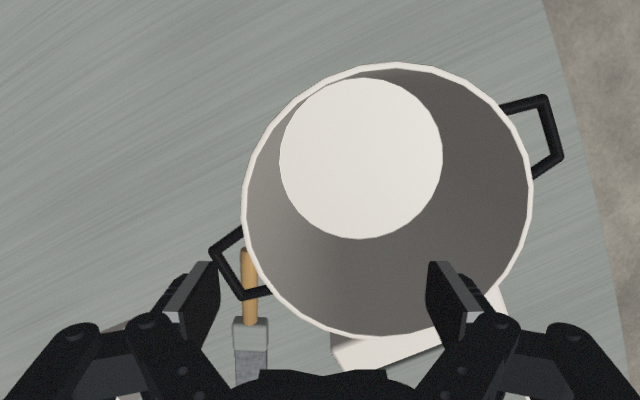

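```bash
python3 - <<'E'
from h import *
t=load('top0'); s=load('scene0')
def orange(im):
    hsv=cv2.cvtColor(im['pixels'],cv2.COLOR_RGB2HSV)
    m=cv2.inRange(hsv,(3,190,90),(16,255,255))
    n,l,st,c=cv2.connectedComponentsWithStats(m)
    i=1+np.argmax(st[1:,4]); print(st[i],c[i]); return c[i]
a=orange(t);b=orange(s)
ra=ray(t,a);rb=ray(s,b)
P=tri([(ra[0],ra[1][0]),(rb[0],rb[1][0])]);print('orange',P, onz(t,a,.032),onz(s,b,.032))
for n,f,box in [('top0','topw',(210,90,180,120)),('scene0','scw',(290,140,200,190)),('top0','topb',(180,220,70,70)),('scene0','scb',(315,80,70,90))]:
    x,y,w,h=box; im=cv2.imread('pics/%s.png'%n)[y:y+h,x:x+w]; k=min(800//w,600//h)
    cv2.imwrite('pics/%s.png'%f,cv2.resize(im,None,fx=k,fy=k,interpolation=cv2.INTER_CUBIC)); print(f,k,box)
E
```

```text
[400 242  26  26 538] [412.36245353 254.75092937]
[189 238  30  24 492] [203.70121951 248.65243902]
orange [ 0.40516696 -0.21550757  0.04595881] [[ 0.40517018 -0.21927741  0.032     ]] [[ 0.39487332 -0.20913345  0.032     ]]
topw 4 (210, 90, 180, 120)
scw 3 (290, 140, 200, 190)
topb 8 (180, 220, 70, 70)
scb 6 (315, 80, 70, 90)
```

```bash
python3 - <<'E'
from h import *
t=load('top0'); s=load('scene0')
def orange(im):
    hsv=cv2.cvtColor(im['pixels'],cv2.COLOR_RGB2HSV)
    m=cv2.inRange(hsv,(2,170,40),(20,255,255))
    cs,_=cv2.findContours(m,cv2.RETR_EXTERNAL,cv2.CHAIN_APPROX_NONE)
    c=max(cs,key=cv2.contourArea); e=cv2.minEnclosingCircle(c); print(e,cv2.boundingRect(c)); return e[0]
a=orange(t);b=orange(s)
ra=ray(t,a);rb=ray(s,b)
P=tri([(ra[0],ra[1][0]),(rb[0],rb[1][0])]);print('orange',P, onz(t,a,.032),onz(s,b,.032))
E
```

```text
((412.3061218261719, 255.051025390625), 13.324714660644531) (400, 242, 26, 27)
((201.7233428955078, 253.68527221679688), 16.937671661376953) (185, 238, 34, 31)
orange [ 0.4037931  -0.21942597  0.03418609] [[ 0.40447465 -0.2191322   0.032     ]] [[ 0.40138055 -0.21923225  0.032     ]]
```

View pics/topw.png

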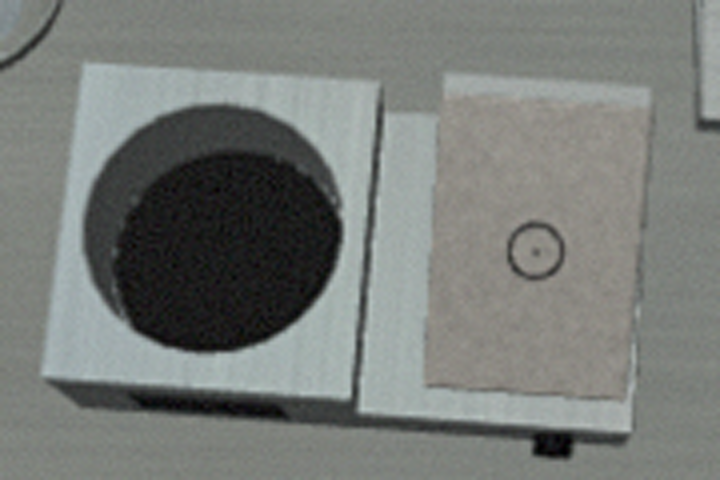

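View pics/scw.png

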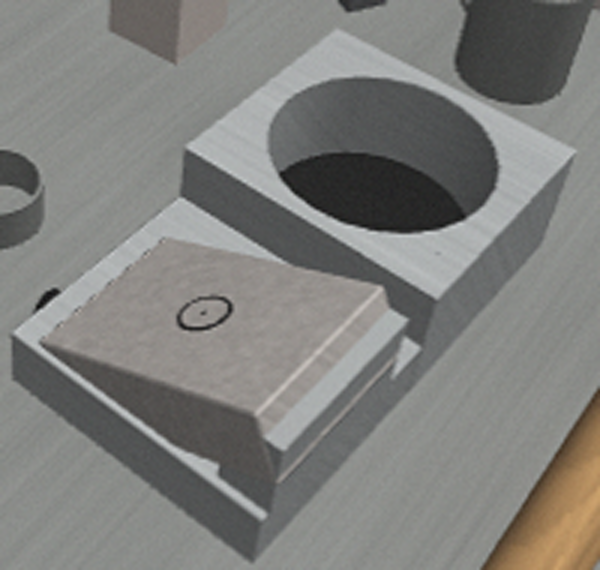

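View pics/topb.png

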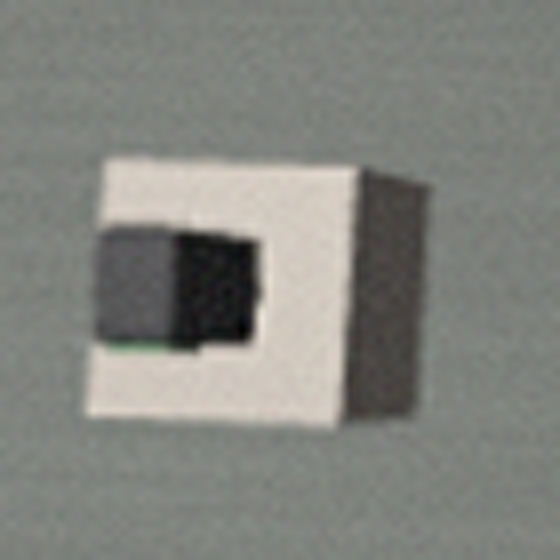

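View pics/scb.png

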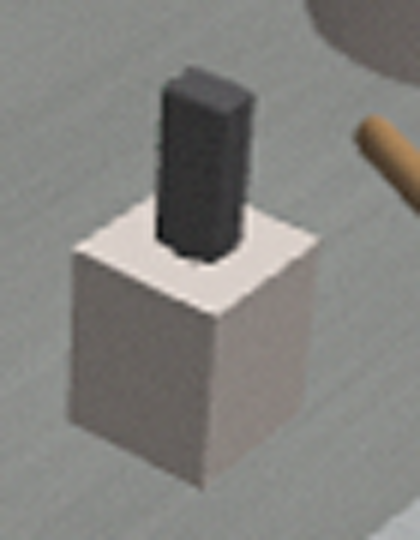

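```bash
python3 - <<'E'
from h import *
np.set_printoptions(precision=4,suppress=True)
t=load('top0'); s=load('scene0')
f=lambda p,k,x,y:(np.array(p,float)+.5)/k-.5+[x,y]
def show(n,im,uv,z): 
    P=onz(im,uv,z); print(n,P.mean(0)); 
    for i in range(len(P)): e=P[(i+1)%len(P)]-P[i]; print('   ',P[i][:2],np.linalg.norm(e),np.degrees(np.arctan2(e[1],e[0])))
show('boxtop T',t,f([(82,63),(382,82),(352,400),(42,376)],4,210,90),.09)
show('boxtop S',s,f([(338,30),(576,152),(437,299),(186,148)],3,290,140),.09)
show('block T',t,f([(103,157),(360,168),(343,427),(87,413)],8,180,220),.085)
show('block S',s,f([(175,180),(320,240),(217,317),(74,248)],6,315,80),.085)
show('handle T',t,f([(98,228),(174,228),(174,344),(97,341)],8,180,220),.155)
show('handle S',s,f([(190,68),(256,92),(237,116),(163,90)],6,315,80),.155)
r1=f((536,251),4,210,90); r2=f((205,313),3,290,140)
a=ray(t,r1);b=ray(s,r2); print('ring',tri([(a[0],a[1][0]),(b[0],b[1][0])]),onz(t,r1,.085),onz(s,r2,.085))
# pot rim
print('rim T',onz(t,f([(83,222),(342,210),(212,104)],4,210,90),.09))
E
```

```text
boxtop T [0.6431 0.1304 0.09  ]
    [0.7425 0.2137] 0.17727674780012495 -93.1629794983044
    [0.7328 0.0367] 0.18986351711918648 176.63601793206087
    [0.5432 0.0479] 0.17549817692936823 86.52154820358798
    [0.5539 0.2231] 0.1888993470718383 -2.824733655600616
boxtop S [0.6421 0.1295 0.09  ]
    [0.5529 0.2217] 0.18862044761300698 -3.3682308418826996
    [0.7412 0.2106] 0.17342649392843423 -93.31663597248657
    [0.7312 0.0375] 0.18847210102210352 176.79198804749035
    [0.543  0.0481] 0.1739537241772385 86.73231186879927
block T [0.3926 0.2419 0.085 ]
    [0.4282 0.2781] 0.07224269891430088 -91.01456257624636
    [0.427  0.2059] 0.07025095334338816 179.6735622153006
    [0.3567 0.2063] 0.07110030548065552 88.61241577476625
    [0.3584 0.2773] 0.0698112948951713 0.6169256884771943
block S [0.3903 0.2411 0.085 ]
    [0.3554 0.2737] 0.07023129513493905 2.0113656234301183
    [0.4256 0.2762] 0.06949322007907632 -90.03529026408457
    [0.4255 0.2067] 0.07070616533116607 179.06359441622652
    [0.3548 0.2078] 0.06587503066162854 89.5203182264916
handle T [0.3923 0.2417 0.155 ]
    [0.4063 0.2525] 0.01949100040535889 -88.50574561501199
    [0.4068 0.233 ] 0.028869767764322648 -175.94092719551003
    [0.378  0.2309] 0.019675890452624883 89.45357217809132
    [0.3782 0.2506] 0.028162466069615682 3.7724440251218754
handle S [0.3927 0.2402 0.155 ]
    [0.3763 0.2488] 0.029498065098262773 4.040712764480145
    [0.4057 0.2509] 0.01936839392835366 -75.93758451331804
    [0.4104 0.2321] 0.0322779249456553 -174.51019089523228
    [0.3783 0.229 ] 0.01989821686489608 95.771446573063
ring [ 0.6323 -0.0545  0.0862] [[ 0.6331 -0.0541  0.085 ]] [[ 0.6314 -0.0542  0.085 ]]
rim T [[0.6446 0.206  0.09  ]
 [0.654  0.0573 0.09  ]
 [0.7176 0.1354 0.09  ]]
```

```bash
cat >> h.py <<'E'
from scipy.spatial.transform import Rotation as Ro
def Rt(yaw,tilt=0):
    # tool x at yaw (deg); z down, tilted by 'tilt' deg about tool x
    y=np.radians(yaw); x=np.array([np.cos(y),np.sin(y),0]); z=np.array([0,0,-1.]); 
    R=np.c_[x,np.cross(z,x),z]; return R@Ro.from_rotvec([np.radians(tilt),0,0]).as_matrix()
def plan(p,R,g=0,n=None):
    st=status.observe(); P=np.array(st['eef_pos']);Rc=np.array(st['eef_rot'])
    d=Rc.T@(np.array(p)-P); w=Ro.from_matrix(Rc.T@R).as_rotvec()
    k=max(1,int(np.ceil(max(np.linalg.norm(d)/.040,np.degrees(np.linalg.norm(w))/7.0))))
    if n: k=max(n,k)
    print('pos',P.round(4),'F',np.round(st['contact_force'],2),'w',round(float(st['width']),4),'t',round(float(st['t']),2),'k',k)
    for i in range(1,min(k,5)+1): print([g]+[round(float(v),4) for v in np.r_[d,w]*i/k])
E
python3 -c "
from h import *
plan([.45,.25,.32],Rt(30))"
```

```text
pos [0.2829 0.5844 0.2412] F [0.09 0.34 0.74] w 0.0855 t 0.15 k 10
[0, -0.0228, 0.0296, -0.0078, 0.0001, 0.0002, 0.0596]
[0, -0.0457, 0.0592, -0.0157, 0.0001, 0.0004, 0.1193]
[0, -0.0685, 0.0888, -0.0235, 0.0002, 0.0006, 0.1789]
[0, -0.0913, 0.1185, -0.0313, 0.0003, 0.0008, 0.2386]
[0, -0.1142, 0.1481, -0.0392, 0.0004, 0.001, 0.2982]
```

Lift first, next to the stock pot, then travel.

Emit:
drive_tool([
  [[0,0,0,-0.035,0,0,0],[0,0,0,-0.07,0,0,0],[0,-0.02,0.03,-0.08,0,0,0.06],[0,-0.045,0.06,-0.08,0,0,0.12],[0,-0.068,0.09,-0.08,0,0,0.18]],
])

```text
t: 0.57
eef_pos: [0.3349, 0.4845, 0.3236]
eef_rot: [[0.59, 0.807, 0.001], [0.807, -0.59, 0.002], [0.003, -0.0, -1.0]]
contact_force: [-0.0, 0.5, 0.6]
width: 0.0852
```

Emit:
drive_tool([
  [[0,-0.025,0.027,0,0,0,0.08],[0,-0.05,0.054,0,0,0,0.16],[0,-0.075,0.08,0,0,0,0.24],[0,-0.1,0.105,0,0,0,0.32],[0,-0.125,0.13,0,0,0,0.4]],
])

```text
t: 0.98
eef_pos: [0.3658, 0.3049, 0.3219]
eef_rot: [[0.86, 0.51, -0.001], [0.51, -0.86, -0.0], [-0.001, 0.0, -1.0]]
contact_force: [0.0, 0.8, 0.1]
width: 0.0851
```

```bash
python3 -c "
from h import *
plan([.45,.05,.3],Rt(0))"
```

```text
pos [0.3658 0.3049 0.3219] F [0.03 0.77 0.12] w 0.0851 t 0.98 k 7
[0, -0.0082, 0.0375, 0.0031, 0.0, 0.0001, 0.0765]
[0, -0.0165, 0.0749, 0.0063, 0.0001, 0.0002, 0.1531]
[0, -0.0247, 0.1124, 0.0094, 0.0001, 0.0003, 0.2296]
[0, -0.033, 0.1498, 0.0125, 0.0001, 0.0004, 0.3061]
[0, -0.0412, 0.1873, 0.0156, 0.0001, 0.0004, 0.3827]
```

Emit:
drive_tool([
  [[0,-0.008,0.037,0,0,0,0.08],[0,-0.016,0.075,0,0,0,0.16],[0,-0.024,0.112,0,0,0,0.24],[0,-0.032,0.15,0,0,0,0.32],[0,-0.04,0.187,0,0,0,0.4]],
])

```text
t: 1.4
eef_pos: [0.4276, 0.1239, 0.3221]
eef_rot: [[0.991, 0.136, -0.0], [0.136, -0.991, 0.0], [-0.0, -0.0, -1.0]]
contact_force: [1.1, -0.9, 0.1]
width: 0.0851
```

```bash
python3 -c "
from h import *
plan([.404,-.219,.2],Rt(-28))"
```

```text
pos [0.4276 0.1239 0.3221] F [ 1.09 -0.86  0.08] w 0.0851 t 1.4 k 10
[0, -0.007, 0.0337, 0.0122, -0.0, 0.0, 0.0625]
[0, -0.014, 0.0673, 0.0244, -0.0001, 0.0, 0.1249]
[0, -0.021, 0.101, 0.0366, -0.0001, 0.0001, 0.1874]
[0, -0.028, 0.1346, 0.0488, -0.0002, 0.0001, 0.2499]
[0, -0.035, 0.1683, 0.061, -0.0002, 0.0001, 0.3124]
```

Emit:
drive_tool([
  [[0,-0.007,0.034,0.01,0,0,0.062],[0,-0.014,0.067,0.02,0,0,0.125],[0,-0.021,0.1,0.03,0,0,0.187],[0,-0.028,0.135,0.04,0,0,0.25],[0,-0.035,0.168,0.05,0,0,0.312]],
])

```text
t: 1.82
eef_pos: [0.4158, -0.0471, 0.2717]
eef_rot: [[0.985, -0.174, 0.0], [-0.174, -0.985, 0.0], [0.0, -0.001, -1.0]]
contact_force: [1.4, 0.3, -0.3]
width: 0.0856
```

```bash
python3 -c "
from h import *
plan([.404,-.219,.2],Rt(-28))"
```

```text
pos [ 0.4158 -0.0471  0.2717] F [ 1.45  0.29 -0.29] w 0.0856 t 1.82 k 5
[0, 0.0037, 0.0343, 0.0143, -0.0001, -0.0, 0.0627]
[0, 0.0074, 0.0685, 0.0287, -0.0002, -0.0, 0.1253]
[0, 0.011, 0.1028, 0.043, -0.0003, -0.0, 0.188]
[0, 0.0147, 0.1371, 0.0573, -0.0004, -0.0, 0.2507]
[0, 0.0184, 0.1714, 0.0716, -0.0005, -0.0001, 0.3134]
```

Emit:
drive_tool([
  [[0,0.004,0.034,0.014,0,0,0.062],[0,0.007,0.069,0.028,0,0,0.125],[0,0.011,0.103,0.043,0,0,0.188],[0,0.015,0.137,0.057,0,0,0.25],[0,0.018,0.171,0.071,0,0,0.313]],
])

```text
t: 2.23
eef_pos: [0.4045, -0.2181, 0.2009]
eef_rot: [[0.883, -0.469, 0.002], [-0.469, -0.883, 0.001], [0.001, -0.001, -1.0]]
contact_force: [0.9, 1.0, -0.5]
width: 0.0853
```

```bash
python3 -c "
from h import *
snap('wrist','w1'); s=load('w1')
hsv=cv2.cvtColor(s['pixels'],cv2.COLOR_RGB2HSV)
m=cv2.inRange(hsv,(2,170,40),(20,255,255))
cs,_=cv2.findContours(m,cv2.RETR_EXTERNAL,cv2.CHAIN_APPROX_NONE)
c=max(cs,key=cv2.contourArea); e=cv2.fitEllipse(c);print(e,onz(s,e[0],.032))
plan([.404,-.219,.1],Rt(-28))"
```

```text
((321.15252685546875, 180.48626708984375), (71.414306640625, 72.0180892944336), 83.84031677246094) [[ 0.40328418 -0.21833445  0.032     ]]
pos [ 0.4012 -0.2252  0.199 ] F [-0.94 -3.71 -0.32] w 0.086 t 2.28 k 3
[0, -0.0002, -0.0025, 0.033, 0.0023, -0.0, -0.0032]
[0, -0.0004, -0.005, 0.0659, 0.0046, -0.0, -0.0064]
[0, -0.0005, -0.0075, 0.0989, 0.007, -0.0, -0.0096]
```

View pics/w1.png

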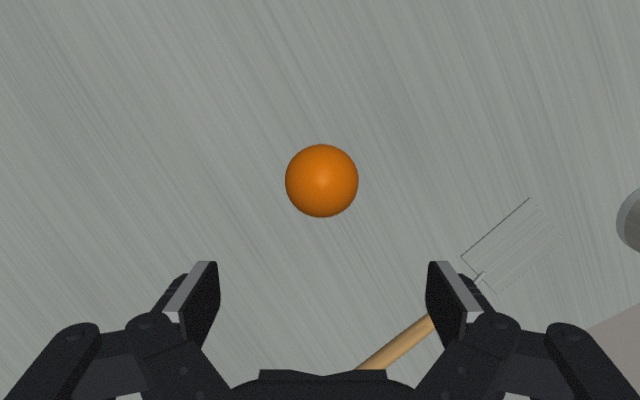

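Emit:
drive_tool([
  [[0,0,0,0.03,0,0,0],[0,0,0,0.06,0,0,0],[0,0,0,0.09,0,0,0],[0,0,0,0.1,0,0,0],[0,0,0,0.1,0,0,0]],
])

```text
t: 2.7
eef_pos: [0.4019, -0.2154, 0.0983]
eef_rot: [[0.885, -0.466, -0.008], [-0.466, -0.885, 0.001], [-0.007, 0.003, -1.0]]
contact_force: [-1.2, 0.8, 0.8]
width: 0.0856
```

```bash
python3 -c "
from h import *
plan([.4035,-.219,.024],Rt(-28),n=4)
s=load('w1')
snap('wrist','w2'); s=load('w2')
hsv=cv2.cvtColor(s['pixels'],cv2.COLOR_RGB2HSV)
m=cv2.inRange(hsv,(2,170,40),(20,255,255))
cs,_=cv2.findContours(m,cv2.RETR_EXTERNAL,cv2.CHAIN_APPROX_NONE)
c=max(cs,key=cv2.contourArea); e=cv2.fitEllipse(c);print(e,onz(s,e[0],.032))
plan([.4035,-.219,.024],Rt(-28),n=4)
"
```

```text
pos [ 0.4019 -0.2154  0.0983] F [-1.15  0.79  0.82] w 0.0856 t 2.7 k 4
[0, 0.0009, 0.0006, 0.0186, 0.0007, 0.0019, 0.001]
[0, 0.0018, 0.0011, 0.0371, 0.0014, 0.0037, 0.0019]
[0, 0.0027, 0.0017, 0.0557, 0.002, 0.0056, 0.0029]
[0, 0.0036, 0.0022, 0.0743, 0.0027, 0.0074, 0.0038]
((327.80560302734375, 225.77615356445312), (106.22416687011719, 106.81279754638672), 8.252985954284668) [[ 0.40319121 -0.21881487  0.032     ]]
pos [ 0.4034 -0.2162  0.1   ] F [ 0.    0.16 -1.3 ] w 0.0851 t 2.75 k 4
[0, 0.0004, 0.0006, 0.019, 0.0004, 0.001, 0.0009]
[0, 0.0008, 0.0012, 0.038, 0.0009, 0.002, 0.0019]
[0, 0.0013, 0.0017, 0.057, 0.0013, 0.0029, 0.0028]
[0, 0.0017, 0.0023, 0.076, 0.0017, 0.0039, 0.0037]
```

Emit:
drive_tool([
  [[0,0,0.001,0.02,0,0,0],[0,0.001,0.002,0.04,0,0,0],[0,0.001,0.002,0.06,0,0,0],[0,0.001,0.002,0.076,0,0,0],[0,0.001,0.002,0.076,0,0,0]],
], force=25)

```text
t: 3.17
eef_pos: [0.4044, -0.2181, 0.0244]
eef_rot: [[0.885, -0.465, -0.002], [-0.465, -0.885, 0.001], [-0.002, 0.0, -1.0]]
contact_force: [-0.1, -0.2, 0.1]
width: 0.0858
```

Emit:
drive_tool([
  [[0,0,0,0,0,0,0],[0.3,0,0,0,0,0,0],[0.4,0,0,0,0,0,0],[0.6,0,0,0,0,0,0],[0.6,0,0,0,0,0,0]],
], force=25)

```text
t: 3.58
eef_pos: [0.4063, -0.2194, 0.027]
eef_rot: [[0.885, -0.466, 0.003], [-0.466, -0.885, -0.0], [0.003, -0.001, -1.0]]
contact_force: [-0.6, 0.5, 4.4]
width: 0.0624
```

Emit:
drive_tool([
  [[1,0,0,0,0,0,0],[1,0,0,0,0,0,0],[1,0,0,0,0,0,0],[1,0,0,0,0,0,0]],
], force=25)

```text
t: 3.92
eef_pos: [0.4064, -0.2194, 0.027]
eef_rot: [[0.885, -0.466, 0.003], [-0.466, -0.885, -0.0], [0.003, -0.001, -1.0]]
contact_force: [-1.0, 0.5, 5.8]
width: 0.0625
```

```bash
python3 -c "
from h import *
snap('scene','s2');plan([.404,-.219,.2],Rt(-28),1)
im=cv2.imread('pics/s2.png')[180:320,120:320];cv2.imwrite('pics/s2c.png',cv2.resize(im,None,fx=4,fy=4))"
```

```text
pos [ 0.4064 -0.2194  0.027 ] F [-1.73  0.71  5.08] w 0.0625 t 3.97 k 5
[1, -0.0004, 0.0001, -0.0346, -0.0003, -0.0006, 0.0007]
[1, -0.0007, 0.0002, -0.0692, -0.0005, -0.0011, 0.0015]
[1, -0.0011, 0.0003, -0.1038, -0.0008, -0.0017, 0.0022]
[1, -0.0014, 0.0004, -0.1384, -0.0011, -0.0023, 0.003]
[1, -0.0018, 0.0005, -0.173, -0.0014, -0.0029, 0.0037]
```

View pics/s2c.png

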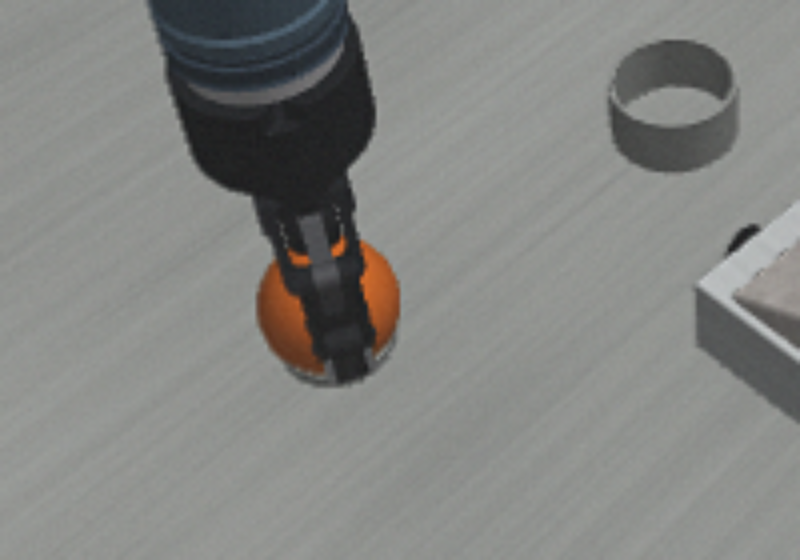

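Emit:
drive_tool([
  [[1,0,0,-0.01,0,0,0],[1,0,0,-0.03,0,0,0],[1,0,0,-0.055,0,0,0],[1,0,0,-0.085,0,0,0],[1,0,0,-0.12,0,0,0]],
])

```text
t: 4.38
eef_pos: [0.4033, -0.2186, 0.146]
eef_rot: [[0.884, -0.467, -0.003], [-0.467, -0.884, 0.0], [-0.003, 0.001, -1.0]]
contact_force: [1.6, 0.7, -1.2]
width: 0.0626
```

Emit:
drive_tool([
  [[1,0,0,-0.03,0,0,0],[1,0,0,-0.05,0,0,0],[1,0,0,-0.05,0,0,0]],
])

```text
t: 4.63
eef_pos: [0.4079, -0.2207, 0.2001]
eef_rot: [[0.884, -0.467, 0.011], [-0.467, -0.884, -0.0], [0.01, -0.005, -1.0]]
contact_force: [1.2, -0.5, -1.7]
width: 0.0624
```

```bash
python3 -c "
from h import *
snap('scene','s3');plan([.52,-.0,.22],Rt(0),1)
im=cv2.imread('pics/s3.png')[80:320,80:400];cv2.imwrite('pics/s3c.png',cv2.resize(im,None,fx=2.5,fy=2.5))"
```

```text
pos [ 0.4067 -0.2196  0.1979] F [-0.22  0.95 -1.85] w 0.0625 t 4.68 k 7
[1, -0.0003, -0.0353, -0.003, -0.0004, -0.001, -0.0693]
[1, -0.0006, -0.0706, -0.006, -0.0007, -0.0019, -0.1386]
[1, -0.0009, -0.1059, -0.009, -0.0011, -0.0029, -0.2079]
[1, -0.0012, -0.1412, -0.012, -0.0015, -0.0039, -0.2772]
[1, -0.0014, -0.1766, -0.0151, -0.0018, -0.0048, -0.3465]
```

View pics/s3c.png

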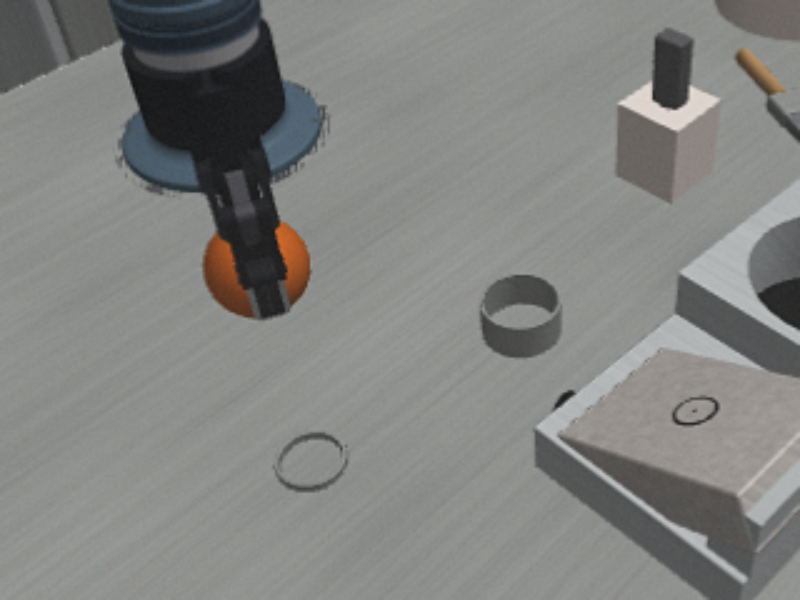

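Emit:
drive_tool([
  [[1,0,-0.02,-0.005,0,0,-0.05],[1,0,-0.05,-0.01,0,0,-0.1],[1,0,-0.085,-0.015,0,0,-0.17],[1,0,-0.12,-0.02,0,0,-0.24],[1,0,-0.155,-0.02,0,0,-0.31]],
])

```text
t: 5.1
eef_pos: [0.4768, -0.0806, 0.2148]
eef_rot: [[0.985, -0.172, -0.001], [-0.172, -0.985, 0.001], [-0.001, -0.001, -1.0]]
contact_force: [1.0, -0.0, -2.3]
width: 0.0625
```

```bash
python3 -c "
from h import *
plan([.643,.13,.22],Rt(10),1)"
```

```text
pos [ 0.4768 -0.0806  0.2148] F [ 1.04 -0.04 -2.29] w 0.0625 t 5.1 k 7
[1, 0.0182, -0.0337, -0.0007, -0.0001, 0.0001, -0.0496]
[1, 0.0364, -0.0674, -0.0015, -0.0002, 0.0002, -0.0992]
[1, 0.0547, -0.1011, -0.0022, -0.0003, 0.0004, -0.1488]
[1, 0.0729, -0.1348, -0.003, -0.0004, 0.0005, -0.1984]
[1, 0.0911, -0.1686, -0.0037, -0.0005, 0.0006, -0.248]
```

Emit:
drive_tool([
  [[1,0.016,-0.03,0,0,0,-0.05],[1,0.034,-0.063,0,0,0,-0.1],[1,0.053,-0.098,0,0,0,-0.15],[1,0.073,-0.135,0,0,0,-0.2],[1,0.091,-0.168,0,0,0,-0.25]],
])

```text
t: 5.52
eef_pos: [0.5956, 0.07, 0.2129]
eef_rot: [[0.997, 0.078, -0.004], [0.078, -0.997, -0.0], [-0.004, 0.0, -1.0]]
contact_force: [1.2, -0.7, -0.2]
width: 0.0622
```

Emit:
drive_tool([
  [[1,0.02,-0.02,0,0,0,-0.04],[1,0.035,-0.035,0,0,0,-0.08],[1,0.04,-0.045,0,0,0,-0.1],[1,0.04,-0.045,0,0,0,-0.1]],
])

```text
t: 5.85
eef_pos: [0.6318, 0.1193, 0.2129]
eef_rot: [[0.984, 0.179, -0.003], [0.179, -0.984, 0.0], [-0.003, -0.001, -1.0]]
contact_force: [-0.3, -0.1, -1.9]
width: 0.0624
```

```bash
python3 -c "
from h import *
snap('wrist','w4');snap('scene','s4');plan([.643,.13,.1],Rt(10),1)"
```

```text
pos [0.631  0.1142 0.2139] F [-0.16 -0.11 -2.86] w 0.0629 t 5.95 k 3
[1, 0.005, -0.0045, 0.0379, 0.0004, 0.0012, -0.0003]
[1, 0.01, -0.0091, 0.0759, 0.0009, 0.0024, -0.0006]
[1, 0.015, -0.0136, 0.1138, 0.0013, 0.0037, -0.001]
```

View pics/s4.png

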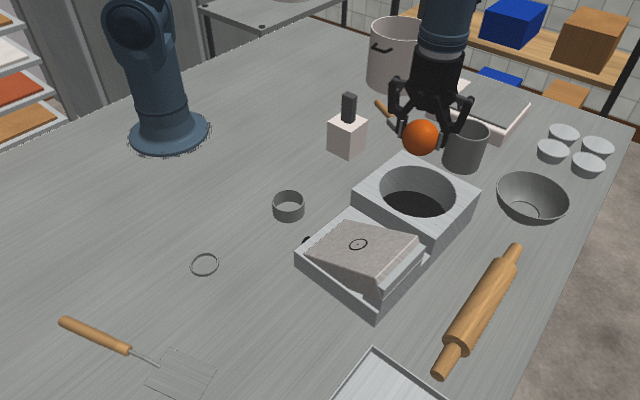

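View pics/w4.png

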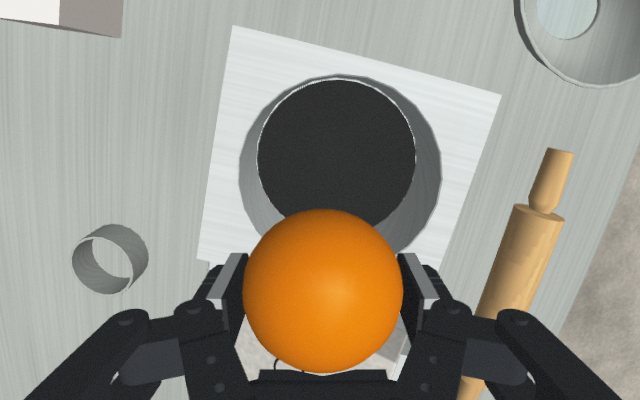

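```bash
python3 -c "
from h import *
s=load('w4');print(onz(s,[(340,177),(238,170),(442,178),(340,75),(232,26),(502,95)],.09))
plan([.643,.131,.13],Rt(10),1,n=4)"
```

```text
[[0.64208101 0.13483053 0.09      ]
 [0.56785975 0.12668349 0.09      ]
 [0.71621976 0.147752   0.09      ]
 [0.62843461 0.2047633  0.09      ]
 [0.55207674 0.22327464 0.09      ]
 [0.74245906 0.21358034 0.09      ]]
pos [0.631  0.1142 0.2139] F [-0.16 -0.11 -2.86] w 0.0629 t 5.95 k 4
[1, 0.0038, -0.0036, 0.0209, 0.0003, 0.0009, -0.0002]
[1, 0.0075, -0.0073, 0.0419, 0.0006, 0.0018, -0.0005]
[1, 0.0113, -0.0109, 0.0628, 0.001, 0.0027, -0.0007]
[1, 0.0151, -0.0145, 0.0838, 0.0013, 0.0037, -0.001]
```

Emit:
drive_tool([
  [[1,0.007,-0.007,0,0,0,0],[1,0.013,-0.013,0,0,0,0],[1,0.013,-0.013,0.01,0,0,0],[1,0.013,-0.013,0.02,0,0,0],[1,0.013,-0.013,0.02,0,0,0]],
])

```text
t: 6.37
eef_pos: [0.6407, 0.1302, 0.192]
eef_rot: [[0.985, 0.174, -0.006], [0.174, -0.985, -0.002], [-0.006, 0.001, -1.0]]
contact_force: [-0.3, 0.2, -2.3]
width: 0.0624
```

```bash
python3 -c "
from h import *
plan([.643,.131,.1],Rt(10),1,n=4)"
```

```text
pos [0.6407 0.1302 0.192 ] F [-0.33  0.18 -2.28] w 0.0624 t 6.37 k 4
[1, 0.0007, -0.0001, 0.023, 0.0002, 0.0015, 0.0001]
[1, 0.0015, -0.0002, 0.046, 0.0003, 0.0029, 0.0002]
[1, 0.0022, -0.0003, 0.069, 0.0005, 0.0044, 0.0003]
[1, 0.0029, -0.0004, 0.0919, 0.0006, 0.0058, 0.0004]
```

Emit:
drive_tool([
  [[1,0.001,0,0.015,0,0,0],[1,0.002,0,0.035,0,0,0],[1,0.002,0,0.055,0,0,0],[1,0.002,0,0.075,0,0,0],[1,0.002,0,0.09,0,0,0]],
])

```text
t: 6.78
eef_pos: [0.6436, 0.1304, 0.1024]
eef_rot: [[0.985, 0.174, -0.003], [0.174, -0.985, -0.001], [-0.003, 0.0, -1.0]]
contact_force: [0.6, -0.8, -2.0]
width: 0.0624
```

Emit:
drive_tool([
  [[1,0,0,0.01,0,0,0],[1,0,0,0.02,0,0,0],[1,0,0,0.03,0,0,0],[1,0,0,0.038,0,0,0],[1,0,0,0.042,0,0,0]],
])

```text
t: 7.2
eef_pos: [0.6447, 0.131, 0.0622]
eef_rot: [[0.985, 0.174, -0.001], [0.174, -0.985, -0.0], [-0.001, 0.0, -1.0]]
contact_force: [-0.1, 0.1, -2.0]
width: 0.0626
```

Emit:
drive_tool([
  [[1,0,0,0.003,0,0,0],[1,0,0,0.006,0,0,0],[1,0,0,0.008,0,0,0],[1,0,0,0.008,0,0,0]],
])

```text
t: 7.53
eef_pos: [0.6451, 0.1311, 0.0553]
eef_rot: [[0.985, 0.174, 0.0], [0.174, -0.985, 0.0], [0.0, -0.0, -1.0]]
contact_force: [-0.2, 1.4, -2.2]
width: 0.0627
```

Emit:
drive_tool([
  [[1,0,0,0.002,0,0,0],[1,0,0,0.004,0,0,0],[1,0,0,0.006,0,0,0],[1,0,0,0.006,0,0,0]],
])

```text
t: 7.87
eef_pos: [0.6447, 0.1311, 0.0488]
eef_rot: [[0.985, 0.174, -0.001], [0.174, -0.985, -0.0], [-0.001, 0.0, -1.0]]
contact_force: [0.5, 0.5, -1.6]
width: 0.0623
```

Emit:
drive_tool([
  [[1,0,0,0.002,0,0,0],[1,0,0,0.002,0,0,0]],
])

```text
t: 8.03
eef_pos: [0.6448, 0.1311, 0.0469]
eef_rot: [[0.985, 0.174, -0.0], [0.174, -0.985, -0.0], [-0.001, 0.0, -1.0]]
contact_force: [-0.3, 0.2, -1.3]
width: 0.0626
```

Emit:
drive_tool([
  [[1,0,0,0.002,0,0,0],[1,0,0,0.002,0,0,0]],
])

```text
t: 8.2
eef_pos: [0.6453, 0.131, 0.0462]
eef_rot: [[0.985, 0.174, -0.0], [0.174, -0.985, 0.0], [-0.0, -0.0, -1.0]]
contact_force: [-2.5, -0.9, 2.9]
width: 0.0623
```

Emit:
drive_tool([
  [[1,0,0,0.002,0,0,0],[1,0,0,0.002,0,0,0]],
])

```text
t: 8.37
eef_pos: [0.6453, 0.1309, 0.046]
eef_rot: [[0.985, 0.174, -0.001], [0.174, -0.985, 0.001], [-0.001, -0.001, -1.0]]
contact_force: [-5.5, -0.0, 11.7]
width: 0.0627
```

Contact on the floor at TCP z 0.046, as predicted. Open.

Emit:
drive_tool([
  [[0.5,0,0,-0.003,0,0,0],[0.3,0,0,-0.003,0,0,0],[0.1,0,0,-0.003,0,0,0],[0,0,0,-0.003,0,0,0],[0,0,0,-0.003,0,0,0]],
])

```text
t: 8.78
eef_pos: [0.6451, 0.1311, 0.046]
eef_rot: [[0.985, 0.174, 0.0], [0.174, -0.985, -0.0], [0.0, 0.0, -1.0]]
contact_force: [0.6, 0.3, -0.6]
width: 0.0856
```

```bash
python3 -c "
from h import *
snap('wrist','w5');plan([.643,.131,.2],Rt(10),0)"
```

```text
pos [0.6451 0.1311 0.046 ] F [0.18 0.42 0.32] w 0.0853 t 8.83 k 4
[0, -0.0005, -0.0001, -0.0385, 0.0, 0.0, 0.0001]
[0, -0.001, -0.0001, -0.077, 0.0001, 0.0, 0.0003]
[0, -0.0015, -0.0002, -0.1155, 0.0001, 0.0, 0.0004]
[0, -0.002, -0.0003, -0.154, 0.0001, 0.0001, 0.0006]
```

View pics/w5.png

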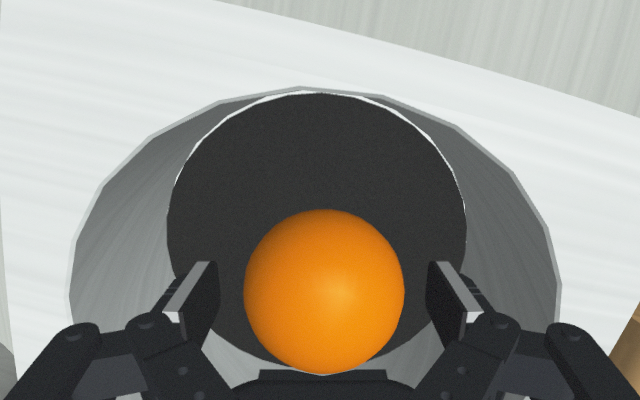

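Emit:
drive_tool([
  [[0,0,0,0,0,0,0],[0,0,0,-0.02,0,0,0],[0,0,0,-0.05,0,0,0],[0,0,0,-0.09,0,0,0],[0,0,0,-0.13,0,0,0]],
])

```text
t: 9.25
eef_pos: [0.6439, 0.1308, 0.1762]
eef_rot: [[0.985, 0.174, -0.003], [0.174, -0.985, -0.001], [-0.003, 0.001, -1.0]]
contact_force: [0.6, 0.2, -0.3]
width: 0.0855
```

Emit:
drive_tool([
  [[0,0,0,-0.04,0,0,0],[0,0,0,-0.08,0,0,0],[0,0,0,-0.1,0,0,0],[0,0,0,-0.1,0,0,0]],
])

```text
t: 9.58
eef_pos: [0.649, 0.131, 0.2839]
eef_rot: [[0.985, 0.174, 0.013], [0.174, -0.985, 0.004], [0.013, -0.001, -1.0]]
contact_force: [0.5, -0.0, -0.5]
width: 0.0853
```

```bash
python3 -c "
from h import *
s=snap('top','t6');snap('wrist','w6');plan([.3925,.241,.26],Rt(92),0)
hsv=cv2.cvtColor(s['pixels'],cv2.COLOR_RGB2HSV)
m=cv2.inRange(hsv,(2,170,40),(20,255,255))
print(cv2.boundingRect(m))"
```

```text
pos [0.6455 0.131  0.2774] F [ 0.67  0.66 -1.23] w 0.0854 t 9.68 k 12
[0, -0.0192, -0.0127, 0.0014, 0.0001, -0.0002, -0.1192]
[0, -0.0383, -0.0254, 0.0028, 0.0002, -0.0004, -0.2385]
[0, -0.0575, -0.0381, 0.0042, 0.0003, -0.0006, -0.3577]
[0, -0.0767, -0.0508, 0.0056, 0.0004, -0.0007, -0.4769]
[0, -0.0959, -0.0635, 0.0071, 0.0005, -0.0009, -0.5961]
(253, 87, 99, 77)
```

View pics/w6.png

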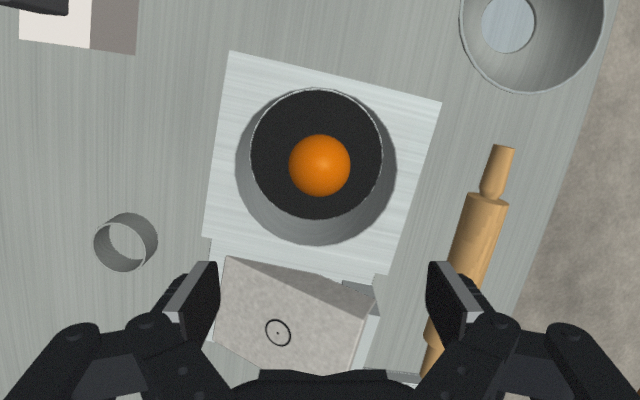

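Emit:
drive_tool([
  [[0,-0.019,-0.013,0,0,0,-0.12],[0,-0.038,-0.025,0,0,0,-0.24],[0,-0.057,-0.038,0,0,0,-0.36],[0,-0.077,-0.05,0,0,0,-0.48],[0,-0.096,-0.063,0,0,0,-0.6]],
])

```text
t: 10.1
eef_pos: [0.5367, 0.1762, 0.2733]
eef_rot: [[0.71, 0.704, -0.005], [0.704, -0.71, -0.003], [-0.005, -0.001, -1.0]]
contact_force: [-1.1, 0.3, -0.5]
width: 0.0851
```

```bash
python3 -c "
from h import *
s=load('w6');print(onz(s,[(278,333)],.085))
plan([.3925,.241,.28],Rt(93),0)"
```

```text
[[ 0.63243447 -0.05400983  0.085     ]]
pos [0.5367 0.1762 0.2733] F [-1.06  0.34 -0.49] w 0.0851 t 10.1 k 7
[0, -0.0081, -0.0211, -0.0009, -0.0005, 0.0006, -0.1203]
[0, -0.0162, -0.0422, -0.0018, -0.001, 0.0013, -0.2406]
[0, -0.0243, -0.0632, -0.0027, -0.0016, 0.0019, -0.3609]
[0, -0.0325, -0.0843, -0.0035, -0.0021, 0.0025, -0.4812]
[0, -0.0406, -0.1054, -0.0044, -0.0026, 0.0031, -0.6015]
```

Emit:
drive_tool([
  [[0,-0.008,-0.021,0,0,0,-0.12],[0,-0.016,-0.042,0,0,0,-0.24],[0,-0.024,-0.063,0,0,0,-0.36],[0,-0.032,-0.084,0,0,0,-0.48],[0,-0.04,-0.105,0,0,0,-0.6]],
])

```text
t: 10.52
eef_pos: [0.4348, 0.2231, 0.2736]
eef_rot: [[0.188, 0.982, -0.004], [0.982, -0.188, -0.003], [-0.004, -0.003, -1.0]]
contact_force: [1.0, -0.3, -0.1]
width: 0.0854
```

```bash
python3 -c "
from h import *
plan([.3925,.241,.28],Rt(93),0)"
```

```text
pos [0.4348 0.2231 0.2736] F [ 0.95 -0.25 -0.11] w 0.0854 t 10.52 k 2
[0, 0.0048, -0.0225, -0.0031, -0.0019, 0.0017, -0.1208]
[0, 0.0096, -0.0449, -0.0063, -0.0038, 0.0034, -0.2417]
```

Emit:
drive_tool([
  [[0,0.003,-0.015,0,0,0,-0.08],[0,0.006,-0.03,0,0,0,-0.16],[0,0.01,-0.045,0,0,0,-0.24],[0,0.01,-0.045,0,0,0,-0.24],[0,0.01,-0.045,0,0,0,-0.24]],
])

```text
t: 10.93
eef_pos: [0.3938, 0.2417, 0.2744]
eef_rot: [[-0.045, 0.999, -0.003], [0.999, 0.045, -0.003], [-0.002, -0.003, -1.0]]
contact_force: [0.1, -1.3, 0.4]
width: 0.0855
```

```bash
python3 -c "
from h import *
snap('wrist','w7')
plan([.3925,.241,.28],Rt(93),0)"
```

```text
pos [0.3948 0.2413 0.2748] F [ 0.87 -0.15 -0.07] w 0.0852 t 10.98 k 1
[0, -0.0002, -0.0024, -0.0052, -0.0017, 0.0021, -0.0092]
```

View pics/w7.png

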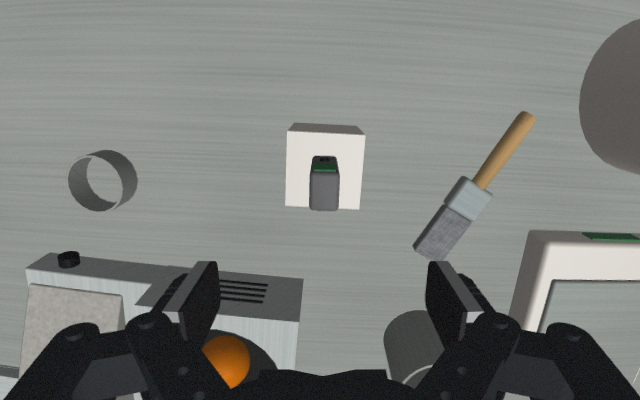

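```bash
python3 -c "
from h import *
im=cv2.imread('pics/w7.png')[115:220,275:375];cv2.imwrite('pics/w7c.png',cv2.resize(im,None,fx=5.7,fy=5.7,interpolation=cv2.INTER_CUBIC))"
```

```text
(no output)
```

View pics/w7c.png

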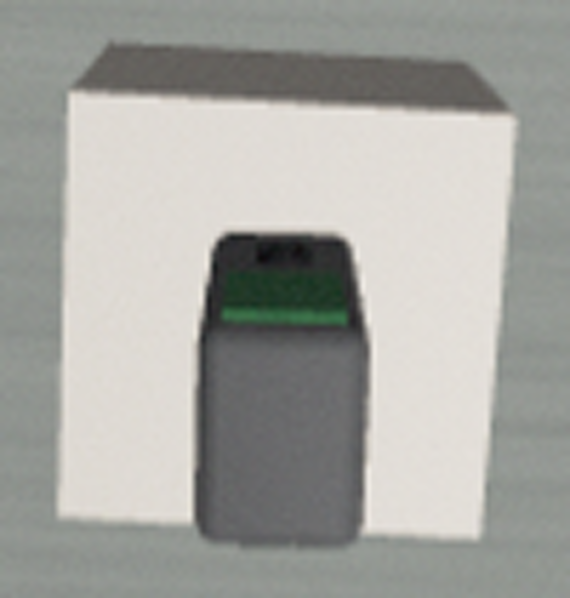

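```bash
python3 -c "
from h import *
s=load('w7')
f=lambda p:(np.array(p,float)+.5)/5.7-.5+[275,115]
P=onz(s,f([(203,334),(368,338),(362,544),(195,540)]),.155);print(P,P.mean(0),np.degrees(np.arctan2(*(P[1]-P[0])[[1,0]])),np.degrees(np.arctan2(*(P[3]-P[0])[[1,0]])),np.linalg.norm(P[1]-P[0]),np.linalg.norm(P[3]-P[0]))
B=onz(s,f([(70,90),(516,113),(482,540),(58,518)]),.085);print(B,B.mean(0),np.degrees(np.arctan2(*(B[1]-B[0])[[1,0]])),np.degrees(np.arctan2(*(B[3]-B[0])[[1,0]])))
plan([.3925,.241,.28],Rt(93),0)"
```

```text
[[0.37780718 0.23258827 0.155     ]
 [0.37737853 0.25338525 0.155     ]
 [0.40481382 0.25421234 0.155     ]
 [0.40525363 0.23251126 0.155     ]] [0.39131329 0.24317428 0.155     ] 91.18077933547538 -0.16076664658980663 0.020801392830460105 0.027446556799403048
[[0.35611109 0.20862756 0.085     ]
 [0.35651744 0.27840239 0.085     ]
 [0.42713472 0.27829044 0.085     ]
 [0.42649418 0.20784301 0.085     ]] [0.39156436 0.24329085 0.085     ] 89.6663287792251 -0.6386416627882344
pos [0.3948 0.2413 0.2748] F [ 0.87 -0.15 -0.07] w 0.0852 t 10.98 k 1
[0, -0.0002, -0.0024, -0.0052, -0.0017, 0.0021, -0.0092]
```

Emit:
drive_tool([
  [[0,0.001,-0.002,0.01,0,0,0.02],[0,0.001,-0.003,0.02,0,0,0.02],[0,0.001,-0.003,0.035,0,0,0.02],[0,0.001,-0.003,0.04,0,0,0.02],[0,0.001,-0.003,0.04,0,0,0.02]],
])

```text
t: 11.4
eef_pos: [0.3911, 0.2413, 0.2337]
eef_rot: [[-0.023, 1.0, -0.004], [1.0, 0.023, -0.004], [-0.004, -0.004, -1.0]]
contact_force: [-0.3, -0.7, -0.2]
width: 0.0852
```

```bash
python3 -c "
from h import *
plan([.392,.242,.112],Rt(91.5),0,n=5)"
```

```text
pos [0.3911 0.2413 0.2337] F [-0.28 -0.66 -0.23] w 0.0852 t 11.4 k 5
[0, 0.0002, 0.0003, 0.0243, -0.0008, 0.0007, -0.0007]
[0, 0.0005, 0.0006, 0.0487, -0.0016, 0.0015, -0.0014]
[0, 0.0007, 0.0008, 0.073, -0.0024, 0.0022, -0.0021]
[0, 0.0009, 0.0011, 0.0973, -0.0032, 0.003, -0.0028]
[0, 0.0012, 0.0014, 0.1217, -0.0039, 0.0037, -0.0035]
```

Emit:
drive_tool([
  [[0,0,0,0.025,0,0,0],[0,0,0,0.05,0,0,0],[0,0.001,0.001,0.08,0,0,0],[0,0.001,0.001,0.105,0,0,0],[0,0.001,0.001,0.121,0,0,0]],
])

```text
t: 11.82
eef_pos: [0.3924, 0.243, 0.1131]
eef_rot: [[-0.024, 1.0, -0.002], [1.0, 0.024, -0.002], [-0.002, -0.002, -1.0]]
contact_force: [0.4, 0.1, -0.1]
width: 0.0854
```

Emit:
drive_tool([
  [[0,0,0,0,0,0,0],[0.3,0,0,0,0,0,0]],
], force=30)

```text
t: 11.98
eef_pos: [0.3931, 0.2434, 0.1149]
eef_rot: [[-0.024, 1.0, -0.001], [1.0, 0.024, -0.001], [-0.001, -0.001, -1.0]]
contact_force: [0.1, 0.6, -0.0]
width: 0.0755
```

```bash
python3 -c "
from h import *
snap('scene','s8');plan([.392,.242,.112],Rt(91.5),0,n=5)
im=cv2.imread('pics/s8.png')[40:200,260:460];cv2.imwrite('pics/s8c.png',cv2.resize(im,None,fx=3.7,fy=3.7,interpolation=cv2.INTER_CUBIC))"
```

```text
pos [0.394  0.2441 0.116 ] F [-1.07  1.12  0.64] w 0.0682 t 12.03 k 5
[0, -0.0004, -0.0004, 0.0008, 0.0002, -0.0001, -0.0005]
[0, -0.0008, -0.0008, 0.0016, 0.0004, -0.0001, -0.001]
[0, -0.0012, -0.0012, 0.0024, 0.0006, -0.0002, -0.0015]
[0, -0.0017, -0.0017, 0.0032, 0.0007, -0.0003, -0.002]
[0, -0.0021, -0.0021, 0.004, 0.0009, -0.0003, -0.0025]
```

View pics/s8c.png

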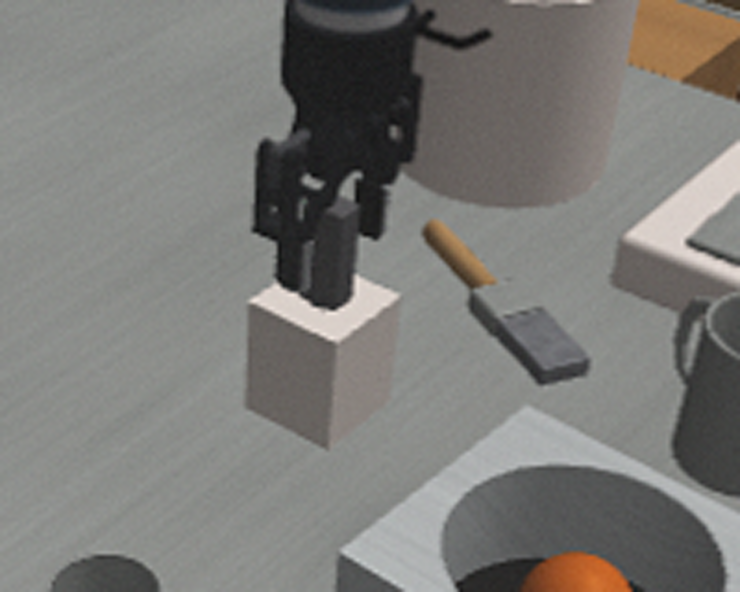

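Emit:
drive_tool([
  [[0.3,-0.001,-0.001,0.002,0,0,0],[0.3,-0.001,-0.001,0.002,0,0,0],[0.3,-0.001,-0.001,0.002,0,0,0]],
])

```text
t: 12.28
eef_pos: [0.3929, 0.2433, 0.1144]
eef_rot: [[-0.024, 1.0, 0.002], [1.0, 0.024, 0.002], [0.002, 0.002, -1.0]]
contact_force: [0.3, 0.4, 0.6]
width: 0.0598
```

Emit:
drive_tool([
  [[0.5,0,0,0,0,0,0],[0.7,0,0,0,0,0,0],[1,0,0,0,0,0,0],[1,0,0,0,0,0,0],[1,0,0,0,0,0,0]],
], force=60)

```text
t: 12.7
eef_pos: [0.3926, 0.2431, 0.1137]
eef_rot: [[-0.024, 1.0, 0.001], [1.0, 0.024, 0.001], [0.001, 0.001, -1.0]]
contact_force: [-0.1, -0.7, 2.2]
width: 0.0211
```

Emit:
drive_tool([
  [[1,0,0,0,0,0,0],[1,0,0,0,0,0,0],[1,0,0,0,0,0,0]],
], force=60)

```text
t: 12.95
eef_pos: [0.3926, 0.2431, 0.1137]
eef_rot: [[-0.024, 1.0, 0.001], [1.0, 0.024, 0.001], [0.001, 0.001, -1.0]]
contact_force: [-0.5, 0.6, 4.0]
width: 0.0213
```

Gripped (21 mm). Lift straight up.

Emit:
drive_tool([
  [[1,0,0,-0.01,0,0,0],[1,0,0,-0.025,0,0,0],[1,0,0,-0.045,0,0,0],[1,0,0,-0.065,0,0,0],[1,0,0,-0.085,0,0,0]],
])

```text
t: 13.37
eef_pos: [0.3915, 0.2421, 0.1987]
eef_rot: [[-0.024, 1.0, -0.001], [1.0, 0.024, -0.001], [-0.001, -0.001, -1.0]]
contact_force: [0.2, 0.6, -2.1]
width: 0.0216
```

Emit:
drive_tool([
  [[1,0,0,-0.02,0,0,0],[1,0,0,-0.045,0,0,0],[1,0,0,-0.07,0,0,0],[1,0,0,-0.09,0,0,0],[1,0,0,-0.09,0,0,0]],
])

```text
t: 13.78
eef_pos: [0.3943, 0.2441, 0.2928]
eef_rot: [[-0.024, 1.0, 0.006], [1.0, 0.024, 0.006], [0.006, 0.006, -1.0]]
contact_force: [0.1, 1.0, -0.2]
width: 0.0213
```

Emit:
drive_tool([
  [[1,0,0,0,0,0,0],[1,0,0,0,0,0,0],[1,0,0,0,0,0,0]],
])

```text
t: 14.03
eef_pos: [0.3911, 0.2419, 0.2864]
eef_rot: [[-0.024, 1.0, -0.003], [1.0, 0.024, -0.003], [-0.003, -0.003, -1.0]]
contact_force: [0.3, -0.3, -1.0]
width: 0.0212
```

```bash
python3 -c "
from h import *
snap('scene','s9');snap('wrist','w9');snap('top','t9');plan([.392,.242,.112],Rt(91.5),0,n=5)
im=cv2.imread('pics/s9.png')[0:180,240:480];cv2.imwrite('pics/s9c.png',cv2.resize(im,None,fx=3.3,fy=3.3,interpolation=cv2.INTER_CUBIC))
st=status.observe();print(st['q'])"
```

```text
pos [0.3915 0.2423 0.2869] F [ 0.75  0.31 -1.35] w 0.0214 t 14.18 k 5
[0, 0.0, 0.0002, 0.035, -0.0004, 0.0004, -0.0004]
[0, 0.0, 0.0003, 0.0699, -0.0009, 0.0008, -0.0008]
[0, 0.0, 0.0005, 0.1049, -0.0013, 0.0012, -0.0012]
[0, 0.0001, 0.0007, 0.1399, -0.0017, 0.0016, -0.0015]
[0, 0.0001, 0.0009, 0.1748, -0.0021, 0.002, -0.0019]
[-0.9763138  -0.0352655   0.32744204  1.99272617  0.01265951  1.1852101
  0.94119323]
```

View pics/s9c.png

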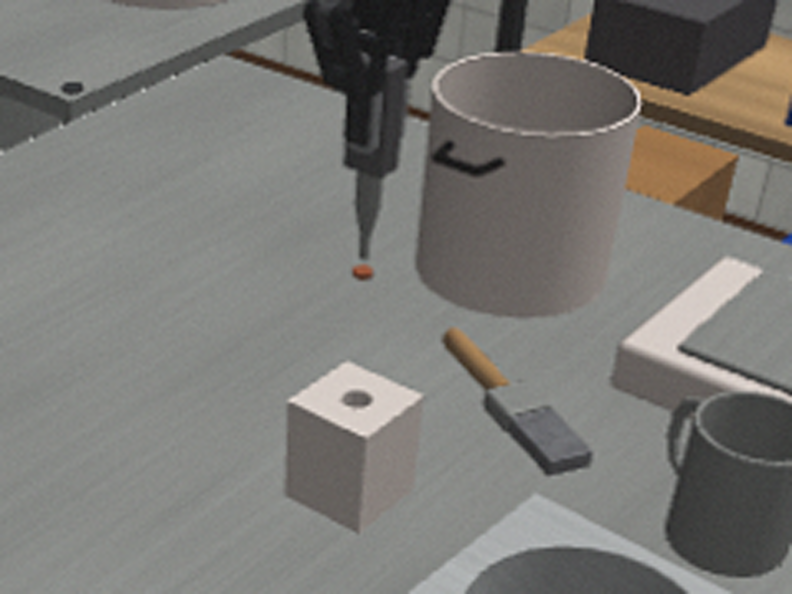

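View pics/w9.png

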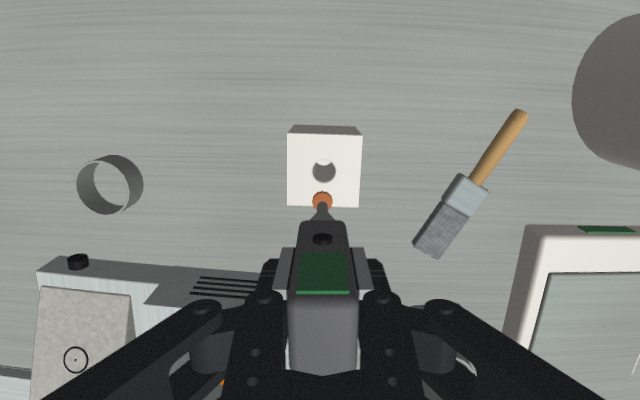

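```bash
python3 -c "
from h import *
st=status.observe();P=np.array(st['eef_pos']);R=np.array(st['eef_rot'])
rs=[]
for n,box in [('s9',(330,70,40,20)),('w9',(305,185,35,25))]:
    s=load(n);x,y,w,h=box
    hsv=cv2.cvtColor(s['pixels'],cv2.COLOR_RGB2HSV)[y:y+h,x:x+w]
    m=cv2.inRange(hsv,(2,100,50),(20,255,255))
    n_,l,stt,c=cv2.connectedComponentsWithStats(m);i=1+np.argmax(stt[1:,4]);print(n,stt[i],c[i]+[x,y])
    o,d=ray(s,c[i]+[x,y]);rs.append((o,d[0]))
T=tri(rs);print(T,R.T@(T-P),[np.linalg.norm(np.cross(T-o,d)) for o,d in rs],proj(load('s9'),[P+R[:,2]*.104]),proj(load('w9'),[P+R[:,2]*.104]))
"
```

```text
s9 [17 10  6  5 18] [349.33333333  81.83333333]
w9 [  7   7  20  17 214] [321.86915888 199.07009346]
[0.38824418 0.24174626 0.18523954] [-0.00023049 -0.00304738  0.10161814] [np.float64(0.0003811539785336344), np.float64(0.00038115397853377806)] [[350.61553741  83.16572631]] [[321.86335967 201.82894905]]
```

```bash
cat >> h.py <<'E'
C=np.array([.6323,-.0543,.0855]); yw=-3.1
xw=np.array([np.cos(np.radians(yw)),np.sin(np.radians(yw)),0]); NN=np.array([0,0,np.cos(np.radians(25))])-np.sin(np.radians(25))*xw
RF=Rt(90+yw,-25)
def tgt(h,dx=0,dy=0,L=.104): return C+NN*(L+h)+RF@np.array([dx,dy,0])
E
python3 -c "
from h import *
print(RF,NN,tgt(.05))
plan(tgt(.06),RF,1,n=10)"
```

```text
[[ 0.05407881  0.90498156  0.42199983]
 [ 0.99853667 -0.04901205 -0.02285469]
 [ 0.          0.42261826 -0.90630779]] [-0.42199983  0.02285469  0.90630779] [ 0.56731203 -0.05078038  0.2250714 ]
pos [0.3915 0.2423 0.2869] F [ 0.75  0.31 -1.35] w 0.0214 t 14.18 k 10
[1, -0.0297, 0.0165, 0.0053, -0.0438, -0.0015, 0.0078]
[1, -0.0594, 0.0329, 0.0106, -0.0876, -0.003, 0.0155]
[1, -0.089, 0.0494, 0.0159, -0.1315, -0.0045, 0.0233]
[1, -0.1187, 0.0658, 0.0212, -0.1753, -0.006, 0.031]
[1, -0.1484, 0.0823, 0.0265, -0.2191, -0.0075, 0.0388]
```

Emit:
drive_tool([
  [[1,-0.02,0.011,0,-0.03,0,0.005],[1,-0.045,0.025,0.005,-0.07,0,0.012],[1,-0.075,0.042,0.01,-0.115,0,0.02],[1,-0.105,0.058,0.015,-0.16,-0.005,0.028],[1,-0.135,0.075,0.02,-0.2,-0.007,0.036]],
])

```text
t: 14.6
eef_pos: [0.4704, 0.1084, 0.2674]
eef_rot: [[0.012, 0.98, 0.199], [1.0, -0.011, -0.006], [-0.004, 0.2, -0.98]]
contact_force: [-0.4, 0.2, -1.0]
width: 0.021
```

```bash
python3 -c "
from h import *
plan(tgt(.06),RF,1,n=6)"
```

```text
pos [0.4704 0.1084 0.2674] F [-0.42  0.24 -1.01] w 0.021 t 14.6 k 6
[1, -0.0263, 0.0143, 0.0087, -0.0392, -0.0016, 0.007]
[1, -0.0526, 0.0286, 0.0174, -0.0784, -0.0031, 0.0139]
[1, -0.0789, 0.0429, 0.0261, -0.1176, -0.0047, 0.0209]
[1, -0.1051, 0.0572, 0.0348, -0.1569, -0.0062, 0.0278]
[1, -0.1314, 0.0715, 0.0435, -0.1961, -0.0078, 0.0348]
```

Emit:
drive_tool([
  [[1,-0.026,0.014,0.008,-0.04,-0.002,0.007],[1,-0.053,0.028,0.016,-0.08,-0.003,0.014],[1,-0.08,0.043,0.025,-0.12,-0.005,0.021],[1,-0.105,0.057,0.034,-0.157,-0.006,0.028],[1,-0.13,0.07,0.04,-0.2,-0.008,0.035]],
])

```text
t: 15.02
eef_pos: [0.5454, -0.0231, 0.2424]
eef_rot: [[0.049, 0.92, 0.389], [0.999, -0.045, -0.021], [-0.002, 0.39, -0.921]]
contact_force: [0.8, 0.0, -0.1]
width: 0.0214
```

```bash
python3 -c "
from h import *
plan(tgt(.06),RF,1,n=3)"
```

```text
pos [ 0.5454 -0.0231  0.2424] F [ 0.76  0.03 -0.08] w 0.0214 t 15.02 k 3
[1, -0.0089, 0.0048, 0.005, -0.012, -0.0002, 0.0018]
[1, -0.0177, 0.0095, 0.01, -0.0239, -0.0004, 0.0035]
[1, -0.0266, 0.0143, 0.015, -0.0359, -0.0007, 0.0053]
```

Emit:
drive_tool([
  [[1,-0.009,0.005,0.005,-0.012,0,0.002],[1,-0.018,0.01,0.01,-0.024,0,0.004],[1,-0.027,0.014,0.015,-0.036,0,0.005],[1,-0.027,0.014,0.015,-0.036,0,0.005],[1,-0.027,0.014,0.015,-0.036,0,0.005]],
])

```text
t: 15.43
eef_pos: [0.562, -0.0497, 0.2341]
eef_rot: [[0.054, 0.906, 0.42], [0.999, -0.049, -0.022], [0.001, 0.42, -0.907]]
contact_force: [-0.1, 0.4, -1.0]
width: 0.0216
```

Emit:
drive_tool([
  [[1,0,0,0,0,0,0],[1,0,0,0,0,0,0],[1,0,0,0,0,0,0]],
])

```text
t: 15.68
eef_pos: [0.5629, -0.0482, 0.2352]
eef_rot: [[0.051, 0.905, 0.422], [0.999, -0.047, -0.02], [0.002, 0.422, -0.906]]
contact_force: [-0.1, 0.0, -0.4]
width: 0.0214
```

```bash
python3 -c "
from h import *
plan(tgt(.06),RF,1,n=3)
for n in ['scene','wrist','top']: snap(n,n[0]+'10')
plan(tgt(.02),RF,1,n=3)
im=cv2.imread('pics/s10.png')[140:320,270:470];cv2.imwrite('pics/s10c.png',cv2.resize(im,None,fx=3.3,fy=3.3,interpolation=cv2.INTER_CUBIC))"
```

```text
pos [ 0.5629 -0.0482  0.2352] F [-0.08  0.05 -0.43] w 0.0214 t 15.68 k 3
[1, -0.0008, -0.0, 0.0004, -0.0001, -0.0009, 0.0008]
[1, -0.0016, -0.0001, 0.0008, -0.0001, -0.0019, 0.0015]
[1, -0.0024, -0.0001, 0.0011, -0.0002, -0.0028, 0.0023]
pos [ 0.5629 -0.0486  0.2353] F [ 0.1   0.78 -1.87] w 0.0211 t 15.83 k 3
[1, -0.0007, -0.0001, 0.0137, 0.0, -0.0008, 0.0005]
[1, -0.0013, -0.0002, 0.0274, 0.0, -0.0017, 0.001]
[1, -0.002, -0.0002, 0.0411, 0.0001, -0.0025, 0.0016]
```

View pics/s10c.png

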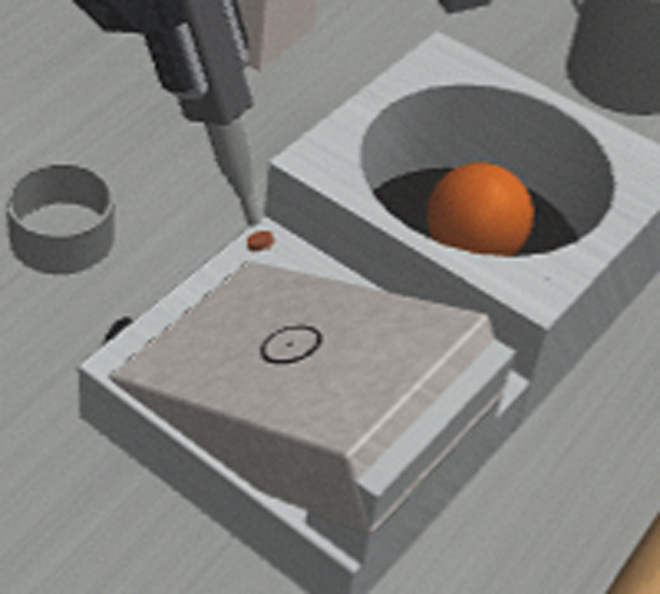

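View pics/w10.png

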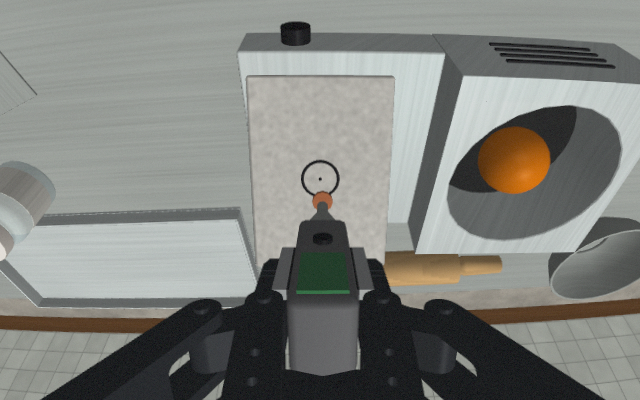

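View pics/t10.png

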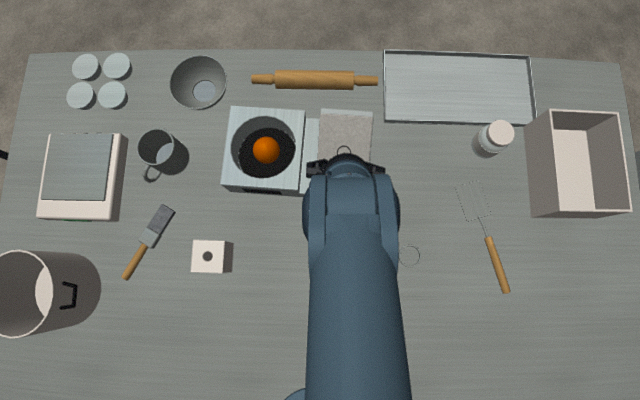

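```bash
python3 -c "
from h import *
st=status.observe();P=np.array(st['eef_pos']);R=np.array(st['eef_rot'])
w=load('w10');s=load('s10')
# ring centres
im=w['pixels'][155:205,295:345];g=cv2.cvtColor(im,cv2.COLOR_RGB2GRAY)
o,d=ray(w,[(320,179.3)]);X=o+d[0]*(NN@(C-o)/(NN@d[0]));print('ring wrist on plane',X)
uv=np.array([291,344.])/3.3+[270,140];o2,d2=ray(s,[uv]);X2=o2+d2[0]*(NN@(C-o2)/(NN@d2[0]));print('scene',X2);T=tri([(o,d[0]),(o2,d2[0])]);print('tri',T,'h',NN@(T-C),'in tool',R.T@(T-P))
rs=[]
for n,box in [('s10',(335,200,30,30)),('w10',(305,185,35,25))]:
    i_=load(n);x,y,ww,h=box
    hsv=cv2.cvtColor(i_['pixels'],cv2.COLOR_RGB2HSV)[y:y+h,x:x+ww]
    m=cv2.inRange(hsv,(2,100,50),(20,255,255))
    n_,l,stt,c=cv2.connectedComponentsWithStats(m);i=1+np.argmax(stt[1:,4]);print(n,stt[i],c[i]+[x,y])
    oo,dd=ray(i_,c[i]+[x,y]);rs.append((oo,dd[0]))
T=tri(rs);print('foot in tool',R.T@(T-P),[np.linalg.norm(np.cross(T-o,d)) for o,d in rs])
"
```

```text
ring wrist on plane [ 0.6324909  -0.0529636   0.08555519]
scene [ 0.63211239 -0.05472342  0.08542332]
tri [ 0.63223881 -0.05360906  0.08507279] h -0.0003455682245700744 in tool [-0.00165221 -0.00051895  0.16548456]
s10 [10 10  7  6 34] [348.29411765 212.5       ]
w10 [  8   6  19  18 214] [322.02336449 198.69158879]
foot in tool [ 0.00043353 -0.00277064  0.10187775] [np.float64(0.0003882889410221757), np.float64(0.0003882889410221823)]
```

Emit:
drive_tool([
  [[1,-0.001,0.001,0.012,0,0,0],[1,-0.002,0.001,0.025,0,0,0],[1,-0.002,0.001,0.037,0,0,0],[1,-0.002,0.001,0.045,0,0,0],[1,-0.002,0.001,0.048,0,0,0]],
])

```text
t: 16.25
eef_pos: [0.5835, -0.0519, 0.1907]
eef_rot: [[0.052, 0.906, 0.42], [0.999, -0.047, -0.021], [0.0, 0.421, -0.907]]
contact_force: [0.0, 0.4, -1.0]
width: 0.0212
```

Emit:
drive_tool([
  [[1,0,0,0,0,0,0],[1,0,0,0,0,0,0],[1,0,0,0,0,0,0]],
])

```text
t: 16.5
eef_pos: [0.5842, -0.0522, 0.1927]
eef_rot: [[0.052, 0.905, 0.423], [0.999, -0.048, -0.021], [0.002, 0.423, -0.906]]
contact_force: [0.3, -0.0, -1.0]
width: 0.0214
```

```bash
cat > m.py <<'E'
from h import *
import sys
k=sys.argv[1]
for n in ['scene','wrist']: snap(n,n[0]+k)
a=cv2.imread('pics/s%s.png'%k)[180:280,300:420];b=cv2.imread('pics/w%s.png'%k)[130:230,260:380]
cv2.imwrite('pics/c%s.png'%k,np.hstack([cv2.resize(i,None,fx=3.3,fy=3.3,interpolation=cv2.INTER_CUBIC) for i in (a,b)]))
st=status.observe();P=np.array(st['eef_pos']);R=np.array(st['eef_rot'])
print('in tool ring',R.T@(C-P),'angle',np.degrees(np.arccos(-R[:,2]@NN)),'F',np.round(st['contact_force'],2),'Fz tool',R[:,2]@np.array(st['contact_force']))
E
python3 m.py 11
```

```text
in tool ring [ 0.00017261 -0.00180797  0.11752087] angle 0.1565864359720432 F [-0.08 -0.42 -0.98] Fz tool 0.8651124817093596
```

View pics/c11.png

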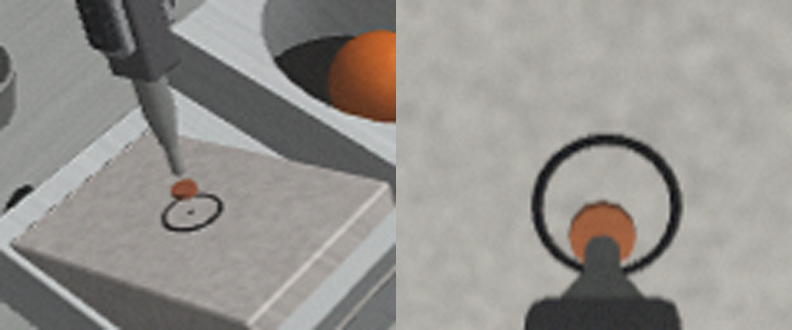

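Emit:
drive_tool([
  [[1,0,0,0.003,0,0,0],[1,0,0,0.006,0,0,0],[1,0,0,0.009,0,0,0],[1,0,0,0.01,0,0,0],[1,0,0,0.01,0,0,0]],
])

```text
t: 17.02
eef_pos: [0.5879, -0.0525, 0.1823]
eef_rot: [[0.053, 0.906, 0.421], [0.999, -0.048, -0.021], [0.001, 0.422, -0.907]]
contact_force: [0.0, 0.1, -1.0]
width: 0.0213
```

Emit:
drive_tool([
  [[1,0,0,0.001,0,0,0],[1,0,0,0.002,0,0,0],[1,0,0,0.003,0,0,0],[1,0,0,0.003,0,0,0]],
])

```text
t: 17.35
eef_pos: [0.5894, -0.0525, 0.18]
eef_rot: [[0.053, 0.905, 0.422], [0.999, -0.048, -0.021], [0.001, 0.422, -0.906]]
contact_force: [-0.4, -0.3, -1.0]
width: 0.0215
```

```bash
python3 m.py 12
```

```text
in tool ring [ 0.00038068 -0.00107833  0.10395335] angle 0.10702539287214988 F [ 0.09  0.42 -1.3 ] Fz tool 1.2048170930550541
```

View pics/c12.png

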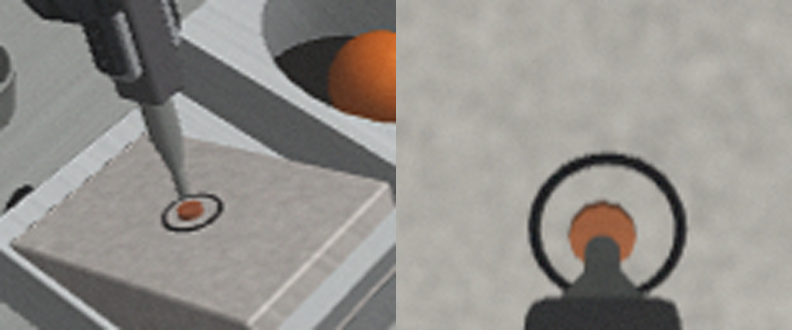

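Emit:
drive_tool([
  [[1,0.001,0,0.001,0,0,0],[1,0.001,0,0.002,0,0,0],[1,0.001,0,0.003,0,0,0],[1,0.001,0,0.003,0,0,0]],
])

```text
t: 17.78
eef_pos: [0.591, -0.0516, 0.1776]
eef_rot: [[0.053, 0.905, 0.422], [0.999, -0.048, -0.021], [0.001, 0.423, -0.906]]
contact_force: [-0.5, -0.0, 0.2]
width: 0.0216
```

```bash
python3 m.py 13
```

```text
in tool ring [-0.00059987 -0.0013919   0.10105382] angle 0.10939362743218076 F [ 0.16 -1.05  0.65] Fz tool -0.5028091327885639
```

View pics/c13.png

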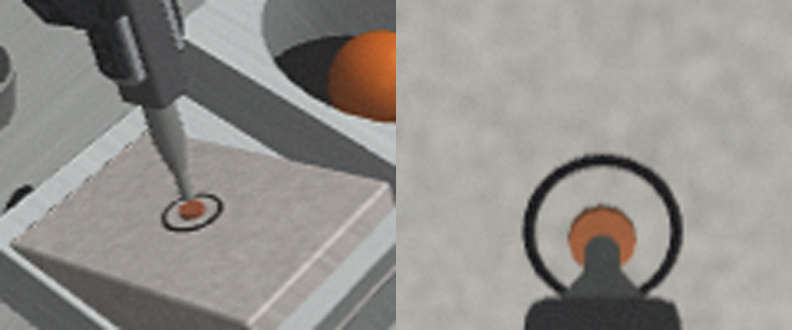

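Emit:
drive_tool([
  [[1,0,0,0.001,0,0,0],[1,0,0,0.002,0,0,0],[1,0,0,0.003,0,0,0],[1,0,0,0.003,0,0,0],[1,0,0,0.003,0,0,0]],
])

```text
t: 18.3
eef_pos: [0.5922, -0.0517, 0.1749]
eef_rot: [[0.053, 0.905, 0.422], [0.999, -0.048, -0.021], [0.001, 0.423, -0.906]]
contact_force: [-1.4, -1.1, 2.6]
width: 0.0214
```

Emit:
drive_tool([
  [[1,0,0,0,0,0,0],[1,0,0,0,0,0,0],[1,0,0,0,0,0,0],[1,0,0,0,0,0,0]],
])

```text
t: 18.63
eef_pos: [0.5921, -0.0517, 0.1749]
eef_rot: [[0.053, 0.905, 0.422], [0.999, -0.048, -0.021], [0.001, 0.423, -0.906]]
contact_force: [-1.6, -1.1, 1.2]
width: 0.0212
```

```bash
python3 m.py 14; python3 - <<'E'
from h import *
F=[];Z=[]
for i in range(6):
    snap('top','t14'); st=status.observe(); R=np.array(st['eef_rot']); F.append(R[:,2]@np.array(st['contact_force'])); Z.append(R.T@(C-np.array(st['eef_pos'])))
print(np.round(F,2),np.mean(F),np.mean(Z,0),np.std(Z,0))
E
```

```text
in tool ring [-0.00064534 -0.00129482  0.09802577] angle 0.10944385036723178 F [-1.05 -0.85  2.35] Fz tool -2.5563548696599843
[-2.41 -1.58 -1.56 -2.62 -2.45 -2.47] -2.182149651930303 [-0.00062841 -0.00132243  0.09802535] [1.10744030e-05 2.34880264e-05 1.52745357e-05]
```

View pics/c14.png

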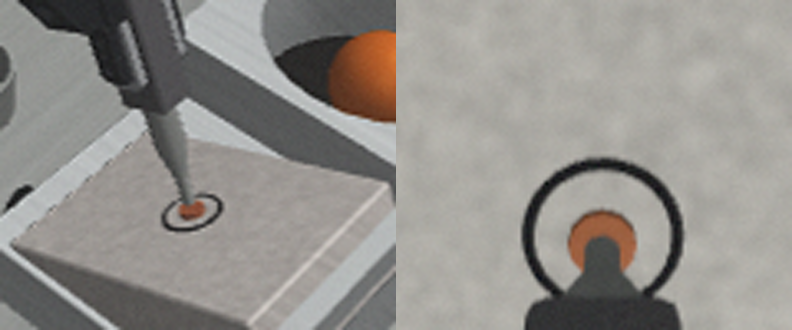

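View pics/t14.png

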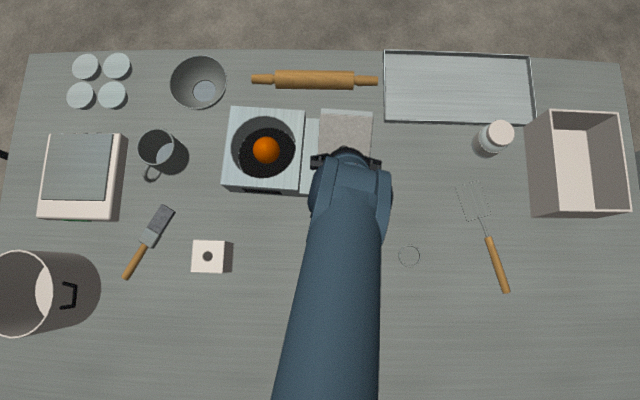

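```bash
python3 -c "
from cell import finish_job
print(finish_job())"
```

```text
the job is handed in; nothing more can be done
None
```

I placed the orange in the pot and handed the job in while the thermometer was pressed on the ring. The hand-in gave no verdict.

- **Orange:** I lowered it until the floor contact showed on the force reading (arm height as predicted), then opened the fingers and withdrew straight up. The later pictures show it lying free on the pot floor. That last push pressed the arm with about 12 N, well under the 45 N limit.
- **Thermometer:** I gripped it with 60 N, lifted it straight out of its block, and pressed it onto the sloping face inside the dark ring.
- **Squareness:** The tool axis was 0.1° from square to the face.
- **Position:** The foot looked central in the ring in both close-up views. I put it about 1–2 mm from the centre, against the 8 mm allowed.
- **Push:** The change in force along the tool was about 3.2 N, with a noise of about 0.5 N. That means the foot was pushed in about 6 mm, and the arm's pose was steady. The tool position relative to the ring also gave about 6 mm.
- **Bystanders:** Nothing else looked moved in the last top view; I judged this by eye and did not measure it. The steel pastry ring stayed on the table.

One small disagreement: my two-camera measurement put the foot about 3 mm to one side of the tool axis. I took this to be the stem hiding part of the foot from the wrist camera, which the close-ups supported.

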